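Seat a teak block in the carving jig and clamp it

ROBOT

A 6-joint arm with a two-finger parallel gripper is mounted at the origin on the work surface. World frame = base frame: x ahead of the robot, y to its left, z up, the work surface at z = 0. Lengths are in m, angles in degrees, forces in N, time in s.
With the tool pointing down it reaches from about 0.325 to 0.925 m from the base axis. Payload 3.1 kg.
Tool frame: the origin (TCP) lies at the very end of the fingers, on their centre line; the grasp point (between the pads) lies 19 mm behind it; z points along the fingers, y is the line along which they close (so a half turn about z gives the same grasp; the last joint's range is limited). The gripper opens to 85 mm and grips with 20 to 120 N. Pads are 22 mm wide; open, the fingers measure 114 mm over their backs; the gripper's body (76 mm by 85 mm) begins 54 mm behind the grasp point. The pads swing forward as they close: fully open they stand 13 mm farther back than shut.
Start: joints at [-76.329, 12.427, 92.441, -0, 75.132, -6.429], TCP at [0.215, -0.587, 0.231] pointing down, gripper open.
Joint ranges: [-157.48, 157.48], [-44.54, 120.13], [17.64, 146.25], [-64.5, 244.5], [7.68, 150.69], [-147.95, 147.95]. Speed limits (degrees/s): [159.86, 159.86, 180, 180, 180, 180].

INTERFACE

Orientations are given as [roll, pitch, yaw] about the fixed x, y, z axes, in that order (R = Rz(yaw) Ry(pitch) Rx(roll)).
In Python, from workcell import ctrl gives the robot as it stands. The module is installed in compiled form; this text tells all that it offers. Calls block until the motion is done:
- ctrl.reach(position, orientation): joint-space move of the TCP to a pose.
- ctrl.move_linear(position, orientation=None, speed=0.15): straight line of the TCP; orientation=None keeps the orientation; speed is the mean speed in m/s.
- ctrl.set_joints(angles): joint-space move.
- ctrl.grip(opening, newtons=None): finger opening in m; newtons is the grip in N (None keeps the last); returns when the fingers have stopped.
- ctrl.wait(seconds).
- ctrl.solve_ik(position, orientation): joint angles nearest the present ones, or None.
- ctrl.get_image(name): name is "scene" or "top" or "wrist"; returns a dict with "image" (420x560x3 uint8, red, green, blue), "mtx" (3x3 intrinsics, pixels), "rvec" (rotation vector, rad) and "tvec" (3), from world to camera coordinates, as OpenCV has them; the wrist camera has in their place "T_tool_cam" (4x4, takes a point from camera to tool coordinates, whose origin is the TCP and whose axes are the flange's). Camera axes: x right, y down, z forward; pixel columns grow to the right and rows downward; lengths in m; the calibration is good to about 2 mm. A picture is of the moment at which its call begins: read the wrist's pose just before it. There is no depth.
A pose or a line that the arm cannot do raises ctrl.PlanningError and nothing moves.
- ctrl.hand_in(): hands the job in; it is judged then, once.
Trained networks look in the newest picture that a camera, given by its name, has taken for a name from the list of things; names that differ only in an ending like _2 or _b are one class to them, and where a whole thing is asked for, a point or a joint stands for the part that bears it (a point fixed in the world has none). Each returns a list of dicts, best first, with "score" (0 to 1); they miss things now and then, are a little off and sometimes report something else, mostly with a low value. They report only what shows in the picture. A call takes as long as a camera call.
- ctrl.outline_of(thing, camera): "pixels" (420x560 bool, what is visible of it) and "bbox" ([left, top, right, bottom] in pixels, round what is visible of it).
Readings, each from a call of its own:
- ctrl.get_time_s(): time.
- ctrl.get_joints(): joint angles.
- ctrl.get_dq(): joint speeds.
- ctrl.get_effort(): joint torques, N m.
- ctrl.get_position(): TCP position.
- ctrl.get_ee_rot(): TCP orientation.
- ctrl.get_ft_force(): force on the tool from outside, world axes, zero at the start.
- ctrl.get_ft_torque(): the same for the moment, N m.
- ctrl.get_finger_gap(): finger opening in m.
- ctrl.get_grip_force(): force on a finger pad.
Only numpy, scipy, OpenCV 4.12 (cv2) and the standard library are available. Lean on these libraries where they do the work, as an engineer would, in place of code of your own. Each camera call takes 0.05 s, during which the arm holds its last target. There are 200 camera calls.

TASK

Get the short oblong teak block ready for carving: lay it flat, carved side up, in the pocket of the plywood jig, its length along the pocket's length, and press it down until it sits fully home on the pocket floor, for the pad in the floor holds it up at first. Only when it is home, swing the hinged clamp arm down until it rests on the block, and let go.

Things in the scene. Friction and masses are not known exactly. Their poses are not given: they have to be found in the camera images.
- block: Short oblong teak block, 90 (x) x 50 (y) x 45 mm high, 0.16 kg, two carved rosettes on top. Origin: centre of its underside. Lies flat and loose on the bench, on the robot's right of the jig, in a row with two teak blanks of the same height that do not fit the pocket (a 145 x 50 mm one, an 80 mm round one). Take it from above across its width. Half turned it is the same.
- jig: Plywood jig fixed on the bench. Origin: on the bench below the pocket's centre, z up. Base 150 (x) x 225 (y, from -60 to +165) x 20 mm thick. Pocket open above, 106 (x) x 66 (y) mm inside; its rim is 12 mm thick and its top 34 mm above the bench. The clamp's hinge is at y = +135, z = 85 mm, its axis along x, between steel cheeks up to 100 mm high, 54 mm wide over all.
- pocket_floor (a point): Centre of the pocket's floor, 20 mm above the bench; axes as the jig's. Here a 60 x 36 mm steel knock-out pad stands 4 to 10 mm proud; it bears the block's weight and stays where left. It slides down stiffly, with 6 N plus 1.5 N per 10 mm/s, until flush with the floor: a hard stop. A block fully home has its underside at this height and its top 45 mm above.
- clamp (a joint): Clamp hinge angle, rad. 0: arm level over the pocket, pointing to the jig's -y, its rubber pad just on top of a block fully home. 1.57: upright; more: leaning away to +y. Starts at 1.6 to 1.85. A stiff hinge (0.4 N m, 3 N at the handle) keeps it where left. The arm is an aluminium bar 30 mm wide, 16 mm thick; closed fingers can push it shut from behind.
- clamp_handle (a point): Centre of the round wooden cross handle at the free end of the clamp arm, 195 mm from the hinge axis: 18 mm thick, 90 mm long, along the jig's x. 0.27 to 0.28 m above the bench at the start, 85 mm when the clamp is closed.

How it is judged:
By the outcome, as a careful person would: the job done as asked, in the order asked, and still so for the second after the job is handed in, with the robot touching nothing.
It also fails if it takes over 64 s, if anything falls off the work surface, if the arm or the gripper's body presses on something with over 40 N, if the wrist force passes 120 N, or if a joint passes its speed limit or range.

## Working session

There is one attempt and no reset: what is moved stays moved. The work goes in short steps, each a Python script; the robot and the scene stay as the last script left them, time stands still between calls to the robot, and variables do not carry over. Pictures are saved under pics/ and viewed, at most 10 in all, crops included, and the job is handed in when it is done.

```bash
mkdir -p pics
cat > h.py <<'E'
from workcell import ctrl
import numpy as np, cv2
def save(n,f):
    d=ctrl.get_image(n); cv2.imwrite('pics/'+f,d['image'][:,:,::-1]); return d
def ray(d,px,T=None):
    K=d['mtx']; v=np.linalg.inv(K)@np.array([px[0],px[1],1.])
    if T is None:
        R=cv2.Rodrigues(np.array(d['rvec'],float))[0]; return -R.T@np.array(d['tvec']).ravel(), R.T@v
    return T[:3,3], T[:3,:3]@v
def onz(d,px,z,T=None):
    o,v=ray(d,px,T); return o+v*(z-o[2])/v[2]
E
python3 - <<'E'
from h import *
print(ctrl.get_time_s())
for n in('scene','top'):
    d=save(n,n+'1.png')
    for t in ('block','jig','clamp_handle','clamp'):
        for o in ctrl.outline_of(t,n): 
            c=cv2.minAreaRect(np.argwhere(o['pixels'])[:,::-1].astype(np.float32))
            print(n,t,round(o['score'],2),o['bbox'],np.round(cv2.boxPoints(c)).tolist())
d=ctrl.get_image('top')
print(d)if 0 else print(d['mtx'],d['rvec'],d['tvec'])
E
```

```text
0.0
scene block 0.91 [184.7, 113.0, 226.4, 153.3] [[179.0, 124.0], [220.0, 110.0], [229.0, 137.0], [188.0, 151.0]]
scene jig 0.92 [271.5, 206.5, 457.0, 358.9] [[270.0, 270.0], [389.0, 148.0], [481.0, 237.0], [362.0, 359.0]]
scene clamp_handle 0.6 [377.7, 208.1, 457.3, 299.5] [[369.0, 283.0], [438.0, 198.0], [458.0, 214.0], [389.0, 299.0]]
scene clamp 0.64 [380.1, 207.3, 453.4, 297.6] [[369.0, 283.0], [438.0, 199.0], [457.0, 214.0], [388.0, 299.0]]
top block 0.69 [409.2, 217.1, 446.6, 265.9] [[411.0, 260.0], [415.0, 214.0], [445.0, 217.0], [441.0, 263.0]]
top jig 0.94 [65.7, 175.7, 240.1, 268.1] [[62.0, 261.0], [67.0, 176.0], [240.0, 187.0], [235.0, 271.0]]
top clamp_handle 0.58 [65.7, 177.0, 135.2, 235.8] [[67.0, 177.0], [134.0, 177.0], [134.0, 234.0], [67.0, 234.0]]
top clamp 0.83 [68.7, 178.2, 139.2, 233.4] [[67.0, 177.0], [135.0, 177.0], [135.0, 234.0], [67.0, 234.0]]
[[480.96590941   0.         279.33960479]
 [  0.         480.96590941 208.2671798 ]
 [  0.           0.           1.        ]] [ 2.12781052 -2.12704838  0.19712339] [-0.07795242  0.54901307  0.92284643]
```

View pics/top1.png

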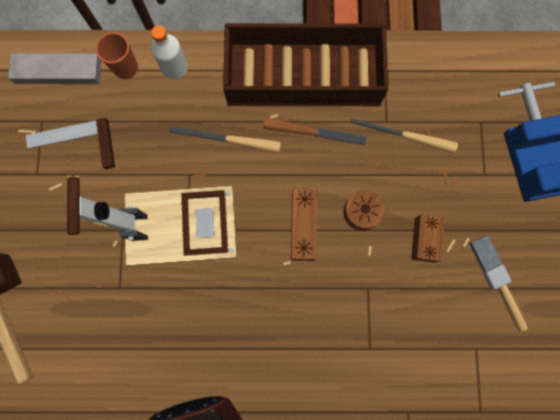

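View pics/scene1.png

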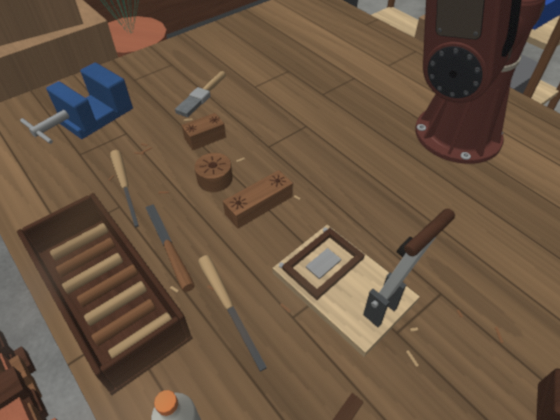

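The top view shows the jig pocket at about (205,223) with the clamp leaning left, and the short block at about (430,238), right of the two blanks. The scene view agrees, with the rosettes facing up. Next I'll get metric poses.

Run:
```python
from h import *
d=ctrl.get_image('top'); im=d['image'].astype(int)
hull=lambda m:cv2.minAreaRect(np.argwhere(m)[:,::-1].astype(np.float32))
def rep(name,box,z):
    P=np.array([onz(d,p,z) for p in box]); print(name,P[:,:2].round(4).tolist(),'c',P.mean(0).round(4)[:2]); 
    for i in range(2): e=P[i+1]-P[i]; print('  edge',np.linalg.norm(e).round(4),np.degrees(np.arctan2(e[1],e[0])).round(1))
# rim: dark pixels near pocket
m=np.zeros(im.shape[:2],np.uint8); g=im.sum(2); m[183:262,176:234]=(g[183:262,176:234]<200)
n,l,s,_=cv2.connectedComponentsWithStats(m); k=1+s[1:,4].argmax(); print(s[k])
rep('rim',cv2.boxPoints(hull(l==k)),.034)
# base right/upper corners, by eye
rep('base',np.array([[124,194],[234,187],[236,261],[126,264]]),.02)
o=ctrl.outline_of('block','top')[0]; rep('block',cv2.boxPoints(hull(o['pixels'])),.04)
o=ctrl.outline_of('clamp','top')[0]
rep('handle',np.array([[67,178],[79,178],[80,234],[68,234]]),.275)
```

```text
[182 191  45  64 871]
rim [[0.5842, 0.1261], [0.5892, 0.0378], [0.462, 0.0284], [0.4573, 0.1147]] c [0.5232 0.0768]
  edge 0.0884 -86.8
  edge 0.1275 -175.8
base [[0.5848, 0.2478], [0.6, 0.0175], [0.4449, 0.0108], [0.4387, 0.2352]] c [0.5171 0.1278]
  edge 0.2308 -86.2
  edge 0.1553 -177.5
block [[0.4436, -0.3422], [0.5384, -0.3519], [0.5351, -0.4133], [0.4405, -0.4025]] c [ 0.4894 -0.3775]
  edge 0.0952 -5.8
  edge 0.0615 -93.0
handle [[0.5556, 0.255], [0.5556, 0.2362], [0.4674, 0.2281], [0.4674, 0.2464]] c [0.5115 0.2414]
  edge 0.0187 -90.0
  edge 0.0886 -174.7
```

Run:
```python
from h import *
from scipy.spatial.transform import Rotation as Ro
def tool():
    p=ctrl.get_position(); r=ctrl.get_ee_rot(); T=np.eye(4); T[:3,:3]=Ro.from_euler('xyz',r,degrees=True).as_matrix(); T[:3,3]=p; return T
ctrl.reach([.489,-.378,.22],[180,0,-6]); print(ctrl.get_joints(),ctrl.get_position(),ctrl.get_ee_rot())
W=tool(); d=save('wrist','w1.png'); T=W@np.array(d['T_tool_cam']); print(np.array(d['T_tool_cam']).round(3))
for o in ctrl.outline_of('block','wrist'):
    c=cv2.minAreaRect(np.argwhere(o['pixels'])[:,::-1].astype(np.float32)); b=cv2.boxPoints(c)
    P=np.array([onz(d,p,.045,T) for p in b]); e=P[1:3]-P[:2]
    print(o['score'],b.round().tolist(),P[:,:2].round(4).tolist(),P.mean(0).round(4),np.linalg.norm(e,axis=1),np.degrees(np.arctan2(e[:,1],e[:,0])))
```

```text
[-4.42668687e+01  1.21329411e+01  9.40232925e+01 -3.70656484e-02
  7.38295243e+01  5.17654005e+01] [ 0.48854898 -0.37871577  0.2200884 ] [ 1.79963223e+02  1.08488273e-02 -6.02195441e+00]
[[ 0.    -0.953 -0.303  0.078]
 [ 1.    -0.     0.001  0.002]
 [-0.001 -0.303  0.953 -0.142]
 [ 0.     0.     0.     1.   ]]
0.73 [[249.0, 122.0], [305.0, 122.0], [305.0, 222.0], [249.0, 222.0]] [[0.5433, -0.3638], [0.5382, -0.4126], [0.445, -0.4052], [0.4506, -0.352]] [ 0.4943 -0.3834  0.045 ] [0.04907698 0.09352204] [-96.02564856 175.46643286]
```

View pics/w1.png

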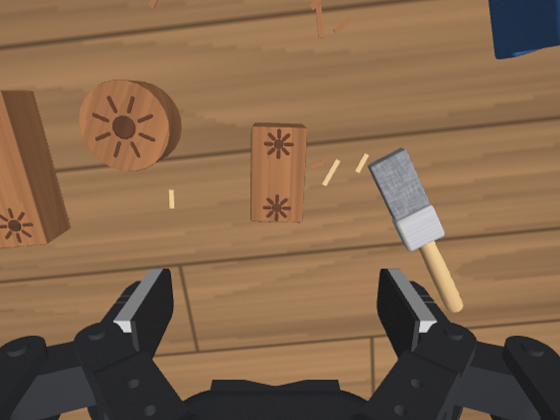

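The wrist view shows the block at (250–306, 122–222), carved side up, rosettes at about (279,144) and (277,208). A thin strip of the far end face shows at the top. I'll take its centre from the rosettes and edges, grasp, lift and look over the jig.

```bash
cat >> h.py <<'E'
from scipy.spatial.transform import Rotation as Ro
def tool():
    p=ctrl.get_position(); r=ctrl.get_ee_rot(); T=np.eye(4); T[:3,:3]=Ro.from_euler('xyz',r,degrees=True).as_matrix(); T[:3,3]=p; return T
E
python3 - <<'E'
from h import *
W=tool(); d=ctrl.get_image('wrist'); T=W@np.array(d['T_tool_cam'])
a,b=onz(d,(279,144),.045,T),onz(d,(277,208),.045,T); c=(a+b)/2
g=[onz(d,p,.045,T) for p in ((253,127),(306,127.5),(303,221.5),(251,221))]; cg=np.mean(g,0)
yaw=np.degrees(np.arctan2(*(a-b)[1::-1])); e=(g[0]+g[1]-g[2]-g[3]); y2=np.degrees(np.arctan2(e[1],e[0]))
print(a,b,c,cg,yaw,y2,np.linalg.norm(e)/2)
y=(yaw+y2)/2; c=(c+cg)/2
ctrl.reach([c[0],c[1],.10],[180,0,y])
ctrl.move_linear([c[0],c[1],.020],speed=.1)
print('F',ctrl.get_ft_force())
ctrl.grip(0.03,40); print(ctrl.get_finger_gap(),ctrl.get_grip_force(),ctrl.get_position())
ctrl.move_linear([c[0],c[1],.17],speed=.15)
print(ctrl.get_ft_force(),ctrl.get_finger_gap(),ctrl.get_time_s())
# jig view, held high, block away from view
ctrl.reach([.47,.075,.26],[180,0,3.5]); W=tool()
d=save('wrist','w2.png'); np.savez('w2.npz',mtx=d['mtx'],T=W@np.array(d['T_tool_cam'])); print(ctrl.get_joints(),ctrl.get_position(),ctrl.get_time_s())
E
```

```text
[ 0.52122713 -0.38841562  0.045     ] [ 0.46156458 -0.38037577  0.045     ] [ 0.49139586 -0.38439569  0.045     ] [ 0.49204025 -0.38467923  0.045     ] -7.674684190199495 -7.403654572636761 0.0882202273961525
F [0.32841108 0.31002382 1.16440029]
0.048975431718194413 43.954777121543884 [ 0.49234497 -0.38506372  0.02096883]
[ 0.42108417  0.80917664 -1.78552051] 0.04931951969955682 5.225
[ 5.15777545e-01 -7.60258623e+00  1.10101823e+02 -2.08073657e-02
  7.75187637e+01  8.71031102e+01] [0.47031853 0.07412879 0.25975891] 6.9917
```

View pics/w2.png

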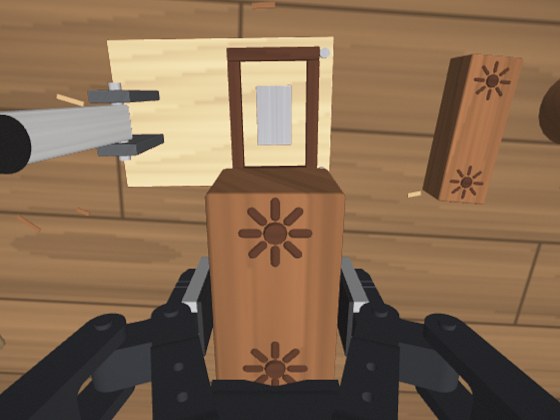

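The block is held square; beyond it the rim's far edge lies at row ~47, its outer sides at columns ~228 to 320, and the base corners at (108,41) and (333,38). I'll fit the jig pose from these.

Run:
```python
from h import *
f=np.load('w2.npz'); d={'mtx':f['mtx']}; T=f['T']; im=cv2.imread('pics/w2.png').astype(int).sum(2)
# row/col profile: dark spans
for r in (70,90,110,130,150):
    print(r,[c for c in range(200,335) if (im[r,c]<260)!=(im[r,c-1]<260)])
for c in (250,265,285,300):
    print(c,[r for r in range(30,75) if (im[r,c]<260)!=(im[r-1,c]<260)])
P=lambda p,z:onz(d,p,z,T)[:2].round(4).tolist()
for p in ((228,48),(320,47),(233,167),(317,167)): print(p,P(p,.034))
for p in ((108,41),(333,38),(331,180),(127,187)): print(p,P(p,.02))
```

```text
70 [228, 241, 307, 319]
90 [229, 241, 307, 318]
110 [230, 242, 306, 318]
130 [231, 243, 306, 318, 332]
150 [233, 244, 306, 317]
250 [48, 61]
265 [48, 61]
285 [47, 61]
300 [47, 60]
(228, 48) [0.5853, 0.1238]
(320, 47) [0.5914, 0.036]
(233, 167) [0.4699, 0.1162]
(317, 167) [0.4752, 0.0276]
(108, 41) [0.5859, 0.244]
(333, 38) [0.602, 0.0224]
(331, 180) [0.4587, 0.0088]
(127, 187) [0.4371, 0.2352]
```

Run:
```python
from h import *
x,y,w=.5233,.0758,4.0
ctrl.reach([x,y,.14],[180,0,w]); ctrl.grip(.03,70)
f0=ctrl.get_ft_force()[2]
ctrl.move_linear([x,y,.056],speed=.08); print(ctrl.get_ft_force()-np.array([0,0,f0]))
z=.056; log=[]
while z>.038:
    z-=.001; ctrl.move_linear([x,y,z],speed=.012); f=np.array(ctrl.get_ft_force()); p=ctrl.get_position()
    log.append((round(z*1e3),round(p[2]*1e3,2),*f.round(1)))
    if f[2]-f0>25 or np.hypot(f[0],f[1])>12: break
for l in log: print(*l)
print(ctrl.get_finger_gap(),ctrl.get_time_s())
save('scene','s2.png')
```

```text
[0.67497564 0.35985376 0.2274725 ]
55 55.39 -0.5 -0.9 -1.8
54 53.98 -0.0 0.5 -1.2
53 52.88 -0.9 -0.7 -0.2
52 51.9 1.3 0.1 -0.9
51 50.89 0.4 -0.4 -1.7
50 49.87 -0.3 0.0 -1.3
49 48.91 0.9 -0.5 -1.2
48 47.9 0.2 0.1 -1.6
47 47.05 0.7 -1.0 -1.1
46 46.53 -2.3 -0.3 4.3
45 45.37 -2.1 -0.7 4.8
44 44.18 -2.4 -0.3 3.5
43 43.02 -1.7 0.3 4.2
42 42.01 -0.6 -0.9 3.5
41 41.14 -1.8 0.7 6.2
40 41.13 -4.9 -0.6 11.6
39 41.08 -7.1 -1.2 17.5
38 41.08 -10.2 -0.1 23.5
0.04869448990316225 13.5
```

Contact with the pad came at 47 mm and a hard stop at 41.1 mm, which is the expected home height. I'll release, lift, and confirm with closed fingers on the top.

Run:
```python
from h import *
x,y,w=.5233,.0758,4.0
ctrl.move_linear([x,y,.041],speed=.02)
ctrl.grip(.075); ctrl.move_linear([x,y,.12],speed=.12); ctrl.grip(0)
z=.070; ctrl.move_linear([x,y,z],speed=.1); f0=ctrl.get_ft_force()[2]
while z>.058:
    z-=.001; ctrl.move_linear([x,y,z],speed=.012); f=ctrl.get_ft_force()
    if f[2]-f0>22: break
print(z,ctrl.get_position(),f,f0)
ctrl.move_linear([x,y,.30],speed=.2)
# go behind the clamp
a=np.radians(4); J=lambda jy,jx=0:[x+jx*np.cos(a)-jy*np.sin(a), y+jx*np.sin(a)+jy*np.cos(a)]
W=tool(); d=save('wrist','w3.png'); print(ctrl.get_time_s())
for jy,zz in((.25,.36),(.25,.26),(.2,.25)): print(ctrl.solve_ik([*J(jy),zz],[180,0,94]),ctrl.solve_ik([*J(jy),zz],[180,0,4]),ctrl.solve_ik([*J(jy),zz],[180,0,-86]))
```

```text
0.061 [0.52362173 0.07580555 0.06498599] [-9.48980875  0.59763648 23.69048846] 0.3218226895681052
20.025
[ 2.60503580e+01  5.34006801e+00  8.68252196e+01 -2.54444375e-14
  8.78347124e+01  2.20503580e+01] [ 2.60503580e+01  5.34006801e+00  8.68252196e+01 -2.54444375e-14
  8.78347124e+01  1.12050358e+02] None
[ 2.60503580e+01  8.31656993e+00  9.40721016e+01 -2.54444375e-14
  7.76113284e+01  2.20503580e+01] [ 2.60503580e+01  8.31656993e+00  9.40721016e+01 -2.54444375e-14
  7.76113284e+01  1.12050358e+02] None
[ 2.14480600e+01  6.00118633e+00  9.77174465e+01 -2.54444375e-14
  7.62813671e+01  1.74480600e+01] [ 2.14480600e+01  6.00118633e+00  9.77174465e+01 -2.54444375e-14
  7.62813671e+01  1.07448060e+02] None
```

View pics/w3.png

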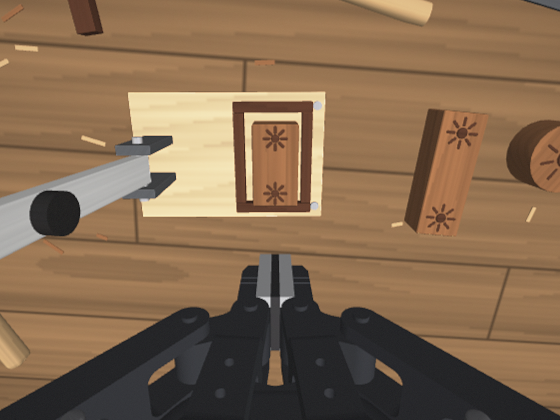

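The block lies in the pocket, carved side up, with its top at 65.0 mm, so it is home. The clamp leans away on the left. Next I'll swing it shut from behind.

Run:
```python
from h import *
x,y,w=.5233,.0758,4.0; a=np.radians(w); O=[180,0,94]
J=lambda jy:[x-jy*np.sin(a), y+jy*np.cos(a)]
def pose(t,r=.165,h=.008): return [*J(.135-r*np.cos(t)+h*np.sin(t)+.011), .085+r*np.sin(t)+h*np.cos(t)]
ctrl.move_linear([x,y,.39],speed=.25)
ctrl.reach([*J(.26),.39],O); ctrl.move_linear([*J(.26),.24],speed=.2); print(ctrl.get_position(),ctrl.get_ft_force(),ctrl.get_time_s())
ctrl.move_linear(pose(1.9),O,speed=.1); F0=np.array(ctrl.get_ft_force())
for t in np.r_[np.arange(1.75,.1,-.15),np.arange(.10,-.06,-.01)]:
    ctrl.move_linear(pose(t),speed=.1 if t>.12 else .025); f=np.array(ctrl.get_ft_force())-F0
    print(round(t,2),f.round(1),round(ctrl.get_position()[2],4))
    if np.linalg.norm(f)>16: break
print(ctrl.get_time_s()); save('scene','s3.png')
```

```text
[0.50624531 0.33520176 0.24160012] [-0.52360641 -0.76615487  0.35712762] 22.4667
1.75 [-0.5 -0.3 -0.2] 0.2465
1.6 [ 1.  -1.   0.8] 0.2497
1.45 [-0.5 -0.5  0.7] 0.2497
1.3 [ 0.6 -0.3  1.8] 0.246
1.15 [-0.2 -0.4  2.1] 0.2387
1.0 [ 0.3 -0.2  0.7] 0.2277
0.85 [-0.1  0.6  1.1] 0.2134
0.7 [-0.2 -0.3  0.2] 0.1964
0.55 [0.4 0.7 1.1] 0.177
0.4 [-0.4 -0.2  1.2] 0.1558
0.25 [-0.5 -0.2  0.9] 0.1331
0.1 [ 0.2 -0.1  0.9] 0.1091
0.09 [-0.4  0.1  1.9] 0.1077
0.08 [-0.3 -0.4  0.8] 0.1061
0.07 [ 0.4 -0.2  0.8] 0.1044
0.06 [-1.2  0.6  0.7] 0.1027
0.05 [-0.1  0.4  1.3] 0.1011
0.04 [0.2 0.4 0.5] 0.0994
0.03 [-0.8 -0.3  1.7] 0.0978
0.02 [-0.4 -0.4  0.9] 0.0962
0.01 [-1.3  0.   0.9] 0.0945
0.0 [-0.2  0.5  1.9] 0.0931
-0.01 [-3.7  0.2  9.6] 0.093
-0.02 [-8.1 -0.3 19.5] 0.093
31.6917
```

View pics/s3.png

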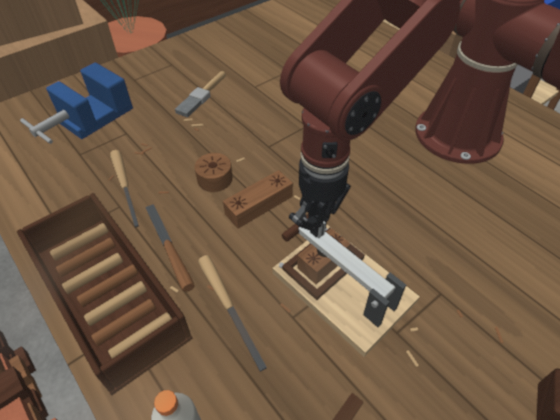

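The clamp arm lies level over the block, from the hinge at (385,295) to the handle at (290,232), and the stop height of 93 mm matches angle 0. I'll retreat straight up, check, and hand in.

Run:
```python
from h import *
p=ctrl.get_position(); ctrl.move_linear([p[0],p[1],.25],speed=.15)
ctrl.reach([.45,-.15,.3],[180,0,4]); d=save('scene','s4.png'); print(ctrl.get_ft_force(),ctrl.get_time_s())
im=cv2.imread('pics/s4.png')[190:370,250:480]; cv2.imwrite('pics/s4c.png',cv2.resize(im,None,fx=3,fy=3))
```

```text
[-0.04997232 -0.29255395  0.24545914] 34.0583
```

View pics/s4c.png

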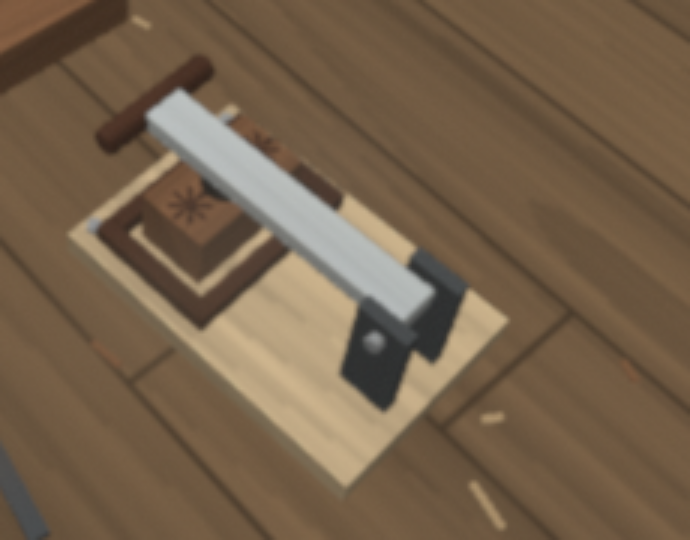

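The block sits in the pocket (crop about (215,200)), rosettes up. The clamp's rubber pad rests on it and the robot is clear.

```bash
python3 -c "
from workcell import ctrl
print(ctrl.hand_in())"
```

```text
the job is handed in; nothing more can be done
None
```

The short teak block is home in the jig pocket, carved side up, with the clamp closed on it and the robot clear; I handed the job in at about 34 s.

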